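# Wedge the receiving chute clear of its tray

## Task

Lay the loose packing plate squarely on top of the one already lying under the chute's yellow side lug, edges flush, and let go of it; then take the levelling wedge by its black grip and push it, thin end first, in between the pile and the lug until the mouth of the chute just lifts off the rim of the tray, leaving a gap of about 3 mm. The job finishes with you still gripping the wedge and holding it there, the chute carried by wedge and pile alone so that a colleague can change the tray. Leave the tray with its discs and the two gauges where they are.

Things in the scene. Friction and masses are not known exactly. Their poses are not given: they have to be found in the camera images.
- chute: Sloping folded-steel chute with its fixed grey stand. Origin on the counter straight below the middle of the lug's free end; x: from there along the lug to the chute (roughly away from the robot), the direction to push the wedge; y: downhill; z up. Trough 130 mm wide (x = 45 to 175 mm), side walls 36 mm high. Stand: two uprights 239 mm high at y = -380 mm, x = 20 to 200 mm.
- lug_end (a point): Middle of the lower edge of the lug's free end: 36 mm above the counter while the chute rests on the tray. The lug's underside is level. It lies 380 mm from the hinge, the mouth 452 mm, so 1 mm at the lug is 1.19 mm at the mouth.
- chute_lip (a point): Underside of the chute's mouth lip, over the tray's rim: 40 mm above the counter while it rests on the tray, so (its height - 40 mm) is the gap at the mouth.
- tray: Loose grey steel tray, 190 (x) x 200 (y) x 40 mm high, wall 4 mm, 1.3 kg; origin under its centre. The mouth lip rests on its uphill wall. Not to be shifted.
- plate_low: Dark steel packing plate 100 (x) x 50 (y) x 12 mm, loose, lying on the counter under the lug, roughly along the chute's x axis: its far end reaches about 35 mm in under the lug, the other 65 mm lie open on the robot's side. Origin at the centre of its underside.
- plate_top: Second dark steel packing plate, same size 100 (x) x 50 (y) x 12 mm, 0.46 kg, lying free on the counter. Origin at the centre of its underside. Two plates make 24 mm, leaving 12 mm under the lug.
- wedge: Brass levelling wedge 120 mm long (x), 40 wide (y), flat below, 0.58 kg; rises evenly from 8 mm at the blunt thin end (+x) to 21 mm at the heel (-x). Origin at the centre of its underside. Black grip on the heel half. On two plates it starts to lift when its thin end is 37 mm past the lug's free end; 3 mm gap at the mouth comes at about 60 mm; at 91 mm the grip meets the lug.
- wedge_grip (a point): Point to grip the wedge: in the black flat-sided bakelite grip, 26 x 26 mm and 36 mm high (from 26 to 62 mm above the wedge's underside, on a short neck), on the wedge's centre line 44 mm behind its middle; this point is 46 mm above the underside.
- wedge_tip (a point): Middle of the lower edge of the wedge's thin end, 60 mm ahead of its middle.
- ring_gauge: Dull green thread ring gauge, 68 mm across, 18 mm high, origin under its centre. Bystander.
- snap_gauge: Nickel-plated C-shaped snap gauge lying flat, about 95 x 100 x 12 mm, origin under its middle. Bystander.
- disc0: Brass setting disc, 46 mm across, 14 mm high, lying in the tray. Bystander.
- disc1: Second brass setting disc, as the first.
Mind the look-alikes: they are no part of the job. Of the things that look like the wedge, the smallest one is meant.

How it is judged (in metres and radians):
On the way, in this order (a step that is already met when the one before it is completed fails the run):
1. the loose plate lies squarely on the lower one and is let go, the chute still resting on the tray (x of plate_top in the frame of plate_low between -0.007 and 0.007 m and y of plate_top in the frame of plate_low between -0.007 and 0.007 m and z of plate_top in the frame of plate_low between 0.0095 and 0.0145 m and angle between the x axis of plate_top and the x axis of plate_low, either way round below 0.1 rad and angle between plate_top's own z axis and vertical below 0.06 rad and contact force between the fingers and plate_top below 0.1 N and linear speed of plate_top below 0.01 m/s and contact force between chute and tray above 1 N and contact force between wedge and chute below 0.1 N), for 0.2 s.
2. the wedge, held by the fingers and lying on the pile, carries the chute just clear of the tray (height (world z) of chute_lip between 0.0415 and 0.0455 m and contact force between chute and tray below 0.2 N and contact force between wedge and chute above 1.5 N and contact force between wedge and plate_top above 1.5 N and contact force between the fingers and wedge above 3 N and contact force between each of the arm, the fingers and chute below 0.2 N), for 0.2 s.
At the end, for the whole second after the job is handed in: Chute mouth 1.5 to 5.5 mm above the rim, not touching the tray; the wedge gripped by the fingers, still, lying on the upper plate and carrying the lug; the robot not touching the chute; upper plate flat on the lower, square to 7 mm each way and 0.1 rad (all of step 2 and x of plate_top in the frame of plate_low between -0.007 and 0.007 m and y of plate_top in the frame of plate_low between -0.007 and 0.007 m and z of plate_top in the frame of plate_low between 0.0095 and 0.0145 m and angle between the x axis of plate_top and the x axis of plate_low, either way round below 0.1 rad and angle between plate_top's own z axis and vertical below 0.06 rad and linear speed of wedge below 0.01 m/s); the arm keeps its last pose, push and grip.
It fails at once if the tray is shifted by more than 15 mm (distance of tray from where it was at the start of the episode above 0.015 m).
It fails at once if a gauge or a disc is shifted by more than 15 mm (distance of any of ring_gauge, snap_gauge, disc0, disc1 from where it was at the start of the episode above 0.015 m).
It also fails if it takes over 61 s, if anything falls off the work surface, if the arm or the gripper's body presses on something with over 40 N, if the wrist force passes 120 N, or if a joint passes its speed limit or range.

## Robot

A 6-joint arm with a two-finger parallel gripper is mounted at the origin on the work surface. World frame = base frame: x ahead of the robot, y to its left, z up, the work surface at z = 0. Lengths are in mm, angles in rad, forces in N, time in s.
With the tool pointing down it reaches from about 425 to 950 mm from the base axis. Payload 3.5 kg.
Tool frame: the origin (TCP) lies midway between the tips of the shut fingers; the grasp point (between the pads) lies 19 mm behind it; z points along the fingers, y is the line along which they close (so a half turn about z gives the same grasp; the last joint's range is limited). The gripper opens to 85 mm and grips with 20 to 120 N. Pads are 22 mm wide; open, the fingers measure 114 mm over their backs; the gripper's body (76 mm by 85 mm) begins 54 mm behind the grasp point. The pads swing forward as they close: fully open they stand 13 mm farther back than shut.
Start: joints at [-1.484, 0.286, 1.577, -0, 1.279, -0.15], TCP at [158.375, -656.143, 231.325] pointing down, gripper open.
Joint ranges: [-2.77, 2.77], [-0.9, 2.22], [0.21, 2.48], [-1.53, 4.67], [0.24, 2.81], [-2.84, 2.84]. Speed limits (rad/s): [2.79, 2.79, 3.14, 3.14, 3.14, 3.14].

## Interface

Orientations are given as [roll, pitch, yaw] about the fixed x, y, z axes, in that order (R = Rz(yaw) Ry(pitch) Rx(roll)).
In Python, from bench import env, grab_frame, camera_model, finder gives the robot as it stands. Calls block until the motion is done:
- env.move_pose(position, orientation): joint-space move of the TCP to a pose.
- env.move_straight(position, ori=None, max_speed=150, max_force=None): straight line of the TCP; ori=None keeps the orientation; max_speed is the mean speed in mm/s. With max_force (N) it stops when the force on the tool has changed by that much, and returns True; else False.
- env.move_j(angles): joint-space move.
- env.gripper_to(opening): finger opening in mm; the grip force is fixed at half the most; returns when the fingers have stopped.
- env.sleep(seconds).
- env.solve_ik(position, orientation): joint angles nearest the present ones, or None.
- grab_frame(name): name is "side" or "top"; returns the picture (480x640x3 uint8, red, green, blue); there is no depth.
- camera_model(name): a dict with "intrinsics" (3x3 intrinsics, pixels), "world_to_cam" (4x4, takes a point from world to camera coordinates). Camera axes: x right, y down, z forward; pixel columns grow to the right and rows downward; lengths in mm; the calibration is good to about 2 mm. A picture is of the moment at which its call begins. camera_model takes no time and is no camera call.
A pose or a line that the arm cannot do raises env.PlanningError and nothing moves.
- env.finish_job(): hands the job in; it is judged then, once.
Trained networks look in the newest picture that a camera, given by its name, has taken for a name from the list of things; names that differ only in an ending like _2 or _b are one class to them, and where a whole thing is asked for, a point or a joint stands for the part that bears it (a point fixed in the world has none). Each returns a list of dicts, best first, with "p" (0 to 1); they miss things now and then, are a little off and sometimes report something else, mostly with a low value. They report only what shows in the picture. A call takes as long as a camera call. They do not tell look-alikes from the thing itself.
- finder.trace(name, camera): "pixels" (480x640 bool, what is visible of it) and "at" ([column, row] in pixels, amid what is visible of it).
- finder.spot_point(name, camera): "at" ([column, row] in pixels: a listed point, or the origin of a listed thing).
Readings, each from a call of its own:
- env.current_clock(): time.
- env.current_qpos(): joint angles.
- env.current_qvel(): joint speeds.
- env.current_joint_efforts(): joint torques, N m.
- env.current_eef_pos(): TCP position.
- env.current_eef_rot(): TCP orientation.
- env.current_ft_force(): force on the tool from outside, world axes, zero at the start.
- env.current_wrist_torque(): the same for the moment, N m.
- env.current_opening(): finger opening in mm.
- env.current_grip_force(): force on a finger pad.
Only numpy, scipy, OpenCV 4.12 (cv2) and the standard library are available. Lean on these libraries where they do the work, as an engineer would, in place of code of your own. Each camera call takes 0.05 s, during which the arm holds its last target. There are 200 camera calls.

## Working session

There is one attempt and no reset: what is moved stays moved. The work goes in short steps, each a Python script; the robot and the scene stay as the last script left them, time stands still between calls to the robot, and variables do not carry over. Pictures are saved under pics/ and viewed, at most 10 in all, crops included, and the job is handed in when it is done.

```bash
ls; mkdir -p pics
cat > h.py <<'E'
import numpy as np, cv2
from bench import env, grab_frame, camera_model, finder
def P(cam):
    c=camera_model(cam); return np.array(c["intrinsics"])@np.array(c["world_to_cam"])[:3]
def ray(cam,px,z):
    M=P(cam); A=np.c_[M[:,0],M[:,1],-np.array([px[0],px[1],1.])]
    s=np.linalg.solve(A,-(M[:,2]*z+M[:,3])); return s[:2]
def tri(a,b):
    X=cv2.triangulatePoints(P("top"),P("side"),np.array(a,float).reshape(2,1),np.array(b,float).reshape(2,1))
    return (X[:3]/X[3]).ravel()
def save(cam,n): 
    im=grab_frame(cam); cv2.imwrite(f"pics/{n}.png",im[:,:,::-1]); return im
E
python3 - <<'E'
from h import *
np.set_printoptions(precision=1,suppress=True)
for c in("top","side"):
    save(c,c+"0")
    m=camera_model(c);W=np.array(m["world_to_cam"]);print(c,-W[:3,:3].T@W[:3,3],W[2,:3],m["intrinsics"][0][0])
    for n in["plate_low","wedge","tray","ring_gauge","snap_gauge","lug_end","chute_lip","wedge_grip","wedge_tip"]:
        r=finder.spot_point(n,c); print(c,n,[(round(d["p"],2),np.array(d["at"])) for d in r])
print(env.current_clock())
E
```

```text
pics
top [ 289.1   31.3 1122.8] [ 0.2  0.  -1. ] 477.43560459038974
top plate_low [(0.64, array([356.4, 227. ])), (0.23, array([204.7, 285.1]))]
top wedge [(0.86, array([381.2, 338.1])), (0.75, array([468. , 364.5])), (0.59, array([468.7, 282.1]))]
top tray [(0.89, array([283.7, 180.1]))]
top ring_gauge [(0.81, array([295.9, 264.2]))]
top snap_gauge [(0.77, array([164.3, 202.9]))]
top lug_end [(0.62, array([356.2, 216.6]))]
top chute_lip [(0.82, array([326.2, 178.4]))]
top wedge_grip [(0.98, array([359.9, 334. ])), (0.75, array([455.4, 380.8])), (0.65, array([478.4, 298.6]))]
top wedge_tip [(0.73, array([418.3, 348.3])), (0.66, array([500.1, 344. ])), (0.63, array([466.6, 261.2]))]
side [463.2 737.7 623.2] [ 0.1 -0.8 -0.6] 451.85500189785193
side plate_low [(0.92, array([297. , 217.2])), (0.74, array([240.9, 292.6]))]
side wedge [(0.91, array([430.4, 171.8])), (0.88, array([418.5, 216.8])), (0.79, array([362.7, 165.8])), (0.61, array([204. , 290.8]))]
side tray [(0.68, array([226.6, 273.8]))]
side ring_gauge [(0.94, array([332.2, 268.1])), (0.51, array([335.8, 166.7])), (0.16, array([297.4, 218.6]))]
side snap_gauge [(0.94, array([214.6, 413.1]))]
side lug_end [(0.63, array([290.5, 208.8]))]
side chute_lip [(0.96, array([232.6, 225.9]))]
side wedge_grip [(0.94, array([380.6, 148.4])), (0.82, array([449.2, 159.5])), (0.6, array([415.5, 208.1])), (0.28, array([297.1, 217.7]))]
side wedge_tip [(0.76, array([416.4, 153.3])), (0.68, array([423.1, 194.7])), (0.56, array([339.1, 166.9]))]
1.0
```

View pics/top0.png

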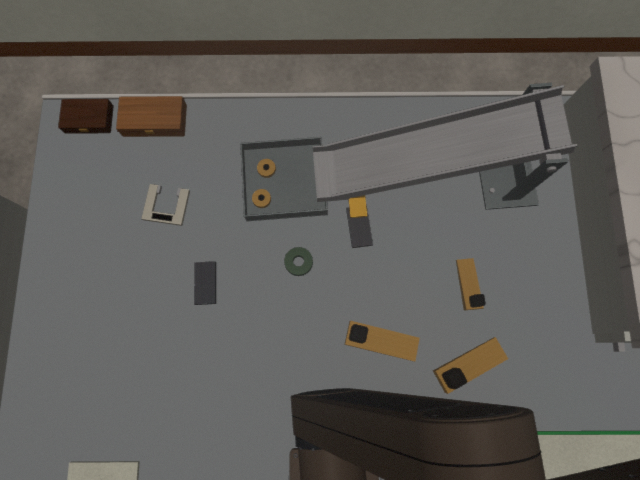

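View pics/side0.png

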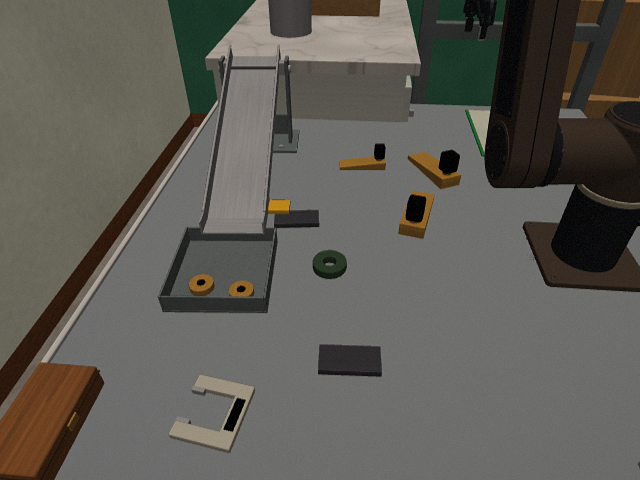

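The top view shows the loose plate at about (205,284), the low plate at (360,228) under the yellow lug at (357,207), and wedges at (471,284), (382,341) and (471,365). In the side view those wedges are at (362,163), (418,215) and (436,167). The ring gauge and snap gauge stand clear of the plates.

```bash
cat >> h.py <<'E'
from scipy.optimize import minimize
def proj(cam,X):
    q=np.c_[X,np.ones(len(X))]@P(cam).T; return q[:,:2]/q[:,2:]
def place(V,x,y,yaw,z=0):
    c,s=np.cos(yaw),np.sin(yaw); V=np.asarray(V,float)
    return np.c_[x+c*V[:,0]-s*V[:,1],y+s*V[:,0]+c*V[:,1],V[:,2]+z]
def box(x0,x1,w,z0,z1): return [(x,y,z) for x in(x0,x1) for y in(-w/2,w/2) for z in(z0,z1)]
PLATE=[box(-50,50,50,0,12)]
def wedge(s=1):
    w=[(x,y,z) for x,h in((-60,21),(60,8)) for y in(-20,20) for z in(0,h)]
    return [np.array(w)*s,np.array(box(-57,-31,26,26,62))*s]
def draw(cam,parts,p,z=0,S=4):
    m=np.zeros((480*S,640*S),np.uint8)
    for V in parts:
        h=cv2.convexHull(((proj(cam,place(V,*p,z))+.5)*S-.5).astype(np.float32))
        cv2.fillConvexPoly(m,np.round(h).astype(np.int32),255)
    return cv2.resize(m,(640,480),interpolation=cv2.INTER_AREA)/255.
def fit(masks,parts,p0,z=0,ignore={},size=False):
    def cost(q):
        pp=parts(q[3]) if size else parts; c=0
        for cam,m in masks.items():
            d=np.abs(draw(cam,pp,(q[0],q[1],q[2]/50),z)-m)
            if cam in ignore: d=d*~ignore[cam]
            c+=d.sum()/m.sum()
        return c
    q0=np.array([p0[0],p0[1],p0[2]*50]+([1.] if size else [])); best=None
    for k in range(3):
        st=np.array([8,8,8]+([.15] if size else []))/(1+k)
        sx=np.vstack([q0]+[q0+st[i]*np.eye(len(q0))[i] for i in range(len(q0))])
        r=minimize(cost,q0,method="Nelder-Mead",options=dict(initial_simplex=sx,xatol=.05,fatol=1e-4)); q0=r.x
    q=r.x.copy(); q[2]/=50; return q,r.fun
E
python3 - <<'E'
from h import *
np.set_printoptions(precision=2,suppress=True)
g=[ray(c,p,0) for c,p in (("top",(205,284)),("side",(350,358)))]; print("plate_top rough",g)
for t,s in [((356.2,216.6),(290.5,208.8)),((326.2,178.4),(232.6,225.9)),]: print(tri(t,s))
print("wedges tri grip/tip")
for tg,sg,tt,ts in [((478.4,298.6),(380.6,148.4),(466.6,261.2),(339.1,166.9)),((359.9,334),(415.5,208.1),(418.3,348.3),(423.1,194.7)),((455.4,380.8),(449.2,159.5),(500.1,344),(416.4,153.3))]:
    G,T=tri(tg,sg),tri(tt,ts); print(G,T,np.linalg.norm((G-T)[:2]))
M={}
for c in("top","side"):
    grab_frame(c)
    for n in("plate_low","wedge","lug_end"):
        for i,d in enumerate(finder.trace(n,c)):
            m=np.array(d["pixels"]); M[f"{c}_{n}_{i}"]=m; print(c,n,i,round(d["p"],2),np.array(d["at"]),m.sum())
np.savez("m.npz",**M)
E
```

```text
plate_top rough [array([457.62, 301.38]), array([461.75, 292.42])]
[610.05 -58.03  38.23]
[715.22  12.17  35.24]
wedges tri grip/tip
[ 412.6  -326.18   50.47] [ 514.91 -326.59  -11.75] 102.31184906256996
[338.09 -58.86  55.37] [ 305.75 -196.48   -1.09] 141.36232575681913
[ 241.02 -260.74   61.56] [ 312.78 -379.9    11.07] 139.10057759393416
top plate_low 0 0.76 [360.7 232. ] 671
top wedge 0 0.95 [472.1 282.5] 998
top wedge 1 0.89 [380.2 337.9] 1761
top wedge 2 0.55 [468.8 365.7] 1910
top lug_end 0 0.86 [442.5 146.1] 16689
side plate_low 0 0.75 [297.9 215.2] 762
side wedge 0 0.91 [436.6 165.8] 1272
side wedge 1 0.72 [415.9 212.6] 1139
side wedge 2 0.59 [369.3 161.2] 708
side lug_end 0 0.68 [245.7 149.7] 11401
```

Run:
```python
from h import *
np.set_printoptions(precision=3,suppress=True)
D=np.load("m.npz"); M={k:D[k] for k in D}
for c in("top","side"):
    grab_frame(c)
    for i,d in enumerate(finder.trace("plate_top",c)):
        m=np.array(d["pixels"]); M[f"{c}_plate_top_{i}"]=m; print(c,i,round(d["p"],2),np.array(d["at"]),m.sum())
np.savez("m.npz",**M)
pt={}
for c,a in(("top",(205,284)),("side",(350,358))):
    for i in range(5):
        m=M.get(f"{c}_plate_top_{i}")
        if m is not None and m[a[1],a[0]]: pt[c]=m;break
print(pt.keys())
print("plate_top both",fit(pt,PLATE,(460,297,0)))
for c in pt: print(c,fit({c:pt[c]},PLATE,(460,297,0)))
w={"top":M["top_wedge_0"],"side":M["side_wedge_2"]}
print("wedge",fit(w,wedge(),(459,-326,0)),fit(w,wedge,(459,-326,0),size=True))
for c in w: print(c,fit({c:w[c]},wedge(),(459,-326,0)))
pl={"top":M["top_plate_low_0"],"side":M["side_plate_low_0"]}
# ignore zone: anything from lug onward
yy,xx=np.mgrid[:480,:640]
im=cv2.imread("pics/top0.png"),cv2.imread("pics/side0.png")
ig={}
for c,I in zip(("top","side"),im):
    hsv=cv2.cvtColor(I,cv2.COLOR_BGR2HSV); y=((hsv[...,0]>15)&(hsv[...,0]<35)&(hsv[...,1]>150)).astype(np.uint8)
    k=np.zeros_like(y); b=(slice(190,235),slice(340,375)) if c=="top" else (slice(195,220),slice(262,296)); k[b]=y[b]
    print(c,cv2.boundingRect(k),k.sum(),cv2.minAreaRect(np.argwhere(k)[:,::-1].astype(np.float32)))
    ig[c]=cv2.dilate(k,np.ones((3,3)))>0
ig["top"]|=yy<218; ig["side"]|=(xx<292)
print("low",fit(pl,PLATE,(590,-62,0.1),ignore=ig))
for c in pl: print(c,fit({c:pl[c]},PLATE,(590,-62,0.1),ignore=ig))
```

```text
top 0 0.73 [200.9 284.1] 944
side 0 0.76 [350.4 360.3] 1802
dict_keys(['top', 'side'])
plate_top both (array([461.102, 300.94 ,   0.051]), np.float64(0.1596458912201612))
top (array([459.678, 301.707,   0.041]), np.float64(0.0381563642406115))
side (array([462.667, 299.565,   0.03 ]), np.float64(0.07468607864899568))
wedge (array([ 456.515, -320.399,    0.079]), np.float64(0.14502089367613036)) (array([ 456.652, -320.32 ,    0.074,    0.977]), np.float64(0.12210610431009354))
top (array([ 454.759, -320.177,    0.075]), np.float64(0.05074462650791779))Traceback (most recent call last):
  File "<stdin>", line 19, in <module>
  File "h.py", line 42, in fit
    r=minimize(cost,q0,method="Nelder-Mead",options=dict(initial_simplex=sx,xatol=.05,fatol=1e-4)); q0=r.x
    res = _minimize_neldermead(fun, x0, args, callback, bounds=bounds,
                               **options)
    fxr = func(xr)
    fx = function(np.copy(x), *(wrapper_args + args))
  File "h.py", line 34, in cost
    d=np.abs(draw(cam,pp,(q[0],q[1],q[2]/50),z)-m)
             ~~~~^^^^^^^^^^^^^^^^^^^^^^^^^^^^^^
  File "h.py", line 27, in draw
    h=cv2.convexHull(((proj(cam,place(V,*p,z))+.5)*S-.5).astype(np.float32))
                       ~~~~^^^^^^^^^^^^^^^^^^^
  File "h.py", line 15, in proj
    q=np.c_[X,np.ones(len(X))]@P(cam).T; return q[:,:2]/q[:,2:]
                               ~^^^^^
  File "h.py", line 4, in P
    c=camera_model(cam); return np.array(c["intrinsics"])@np.array(c["world_to_cam"])[:3]
ValueError: time passes only in moves, steps and waits
```

Run:
```python
import cv2,numpy as np
a=cv2.imread("pics/top0.png")[185:260,320:400]; b=cv2.imread("pics/side0.png")[185:245,255:335]
cv2.imwrite("pics/c1.png",np.hstack([cv2.resize(a,None,fx=5,fy=5,interpolation=2)[:300],cv2.resize(b,None,fx=5,fy=5,interpolation=2)]))
```

```text
(no output)
```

View pics/c1.png

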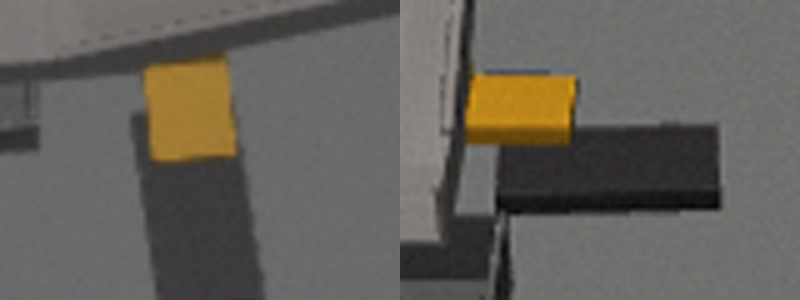

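The crop shows the yellow lug's end edge in the top view from about (350,217) to (367.4,215.6). The low plate's outline is visible on both sides of it, and the side view also shows its far lower corner at about (275,226).

```bash
python3 - <<'E'
import pickle
from bench import camera_model
pickle.dump({c:camera_model(c) for c in("top","side")},open("cam.pkl","wb"))
E
sed -i 's/^def P(cam):/import pickle; CM=pickle.load(open("cam.pkl","rb"))\ndef P(cam):/; s/c=camera_model(cam);/c=CM[cam];/' h.py
python3 - <<'E'
from h import *
np.set_printoptions(precision=3,suppress=True)
D=np.load("m.npz"); M={k:D[k] for k in D}
pt={c:M[c+"_plate_top_0"] for c in("top","side")}
w={"top":M["top_wedge_0"],"side":M["side_wedge_2"]}
for c in w: print("w",c,fit({c:w[c]},wedge(),(456,-320,0.075)))
pl={"top":M["top_plate_low_0"],"side":M["side_plate_low_0"]}
yy,xx=np.mgrid[:480,:640]; ig={}
for c in pl:
    I=cv2.imread(f"pics/{c}0.png")
    hsv=cv2.cvtColor(I,cv2.COLOR_BGR2HSV); y=((hsv[...,0]>15)&(hsv[...,0]<35)&(hsv[...,1]>150)).astype(np.uint8)
    k=np.zeros_like(y); b=(slice(190,235),slice(340,375)) if c=="top" else (slice(195,220),slice(262,296)); k[b]=y[b]
    ig[c]=cv2.dilate(k,np.ones((3,3)))>0
ig["top"]|=yy<206; ig["side"]|=(xx<274)
# own dark threshold masks too
for nm,dct,seed in(("low",pl,{"top":(360,235),"side":(305,218)}),("top",pt,{"top":(205,284),"side":(350,358)})):
    dk={}
    for c in dct:
        I=cv2.imread(f"pics/{c}0.png").max(2); 
        s=seed[c]; roi=np.zeros((480,640),bool); roi[s[1]-35:s[1]+35,s[0]-45:s[0]+45]=1
        n,l=cv2.connectedComponents(((I<82)&roi).astype(np.uint8)); dk[c]=l==l[s[1],s[0]]
        print(nm,c,"net/dark px",dct[c].sum(),dk[c].sum(),(dk[c]&dct[c]).sum())
    i=ig if nm=="low" else {}; p0=(590,-62,.1) if nm=="low" else (460,300,.04)
    for t,d in(("net",dct),("dark",dk)):
        print(nm,t,fit(d,PLATE,p0,ignore=i),*[(c,fit({c:d[c]},PLATE,p0,ignore=i)) for c in d])
print("lug end",ray("top",(350,217),36),ray("top",(367.4,215.6),36))
E
```

```text
w top (array([ 454.95 , -320.197,    0.074]), np.float64(0.05167983024873276))
w side (array([ 458.054, -319.714,    0.067]), np.float64(0.06111665004985045))
low top net/dark px 671 677 659
low side net/dark px 762 1111 723
low net (array([598.83 , -66.595,   0.121]), np.float64(0.10270528119638592)) ('top', (array([596.84 , -66.543,   0.123]), np.float64(0.0380175915373601))) ('side', (array([599.159, -66.381,   0.089]), np.float64(0.033204672945293605)))
low dark (array([597.597, -66.588,   0.123]), np.float64(0.13909846628072314)) ('top', (array([596.413, -66.688,   0.131]), np.float64(0.03913459032061865))) ('side', (array([599.587, -66.321,   0.084]), np.float64(0.06745380420394981)))
top top net/dark px 944 957 928
top side net/dark px 1802 1927 1802
top net (array([461.746, 301.068,   0.044]), np.float64(0.16049536370540618)) ('top', (array([460.216, 301.688,   0.045]), np.float64(0.038683948155533394))) ('side', (array([462.024, 299.76 ,   0.025]), np.float64(0.07561968183499815)))
top dark (array([461.912, 300.42 ,   0.051]), np.float64(0.09952288590725408)) ('top', (array([460.384, 300.578,   0.057]), np.float64(0.035482615198639544))) ('side', (array([462.582, 300.01 ,   0.043]), np.float64(0.023637270164941947)))
lug end [610.484 -43.548] [613.688 -84.827]
```

Run:
```python
from h import *
np.set_printoptions(precision=3,suppress=True)
print(env.current_clock(),env.current_eef_rot())
x,y,a=461.5,300.5,.048; g=-27
px,py=x+g*np.cos(a),y+g*np.sin(a)
env.gripper_to(66)
env.move_pose([px,py,60],[np.pi,0,a]); print("over",env.current_clock(),env.current_qpos())
hit=env.move_straight([px,py,-12],max_speed=60,max_force=4); p=env.current_eef_pos(); print(hit,p,env.current_ft_force())
env.move_straight([px,py,p[2]+5],max_speed=60)
env.gripper_to(40); print(env.current_opening(),env.current_grip_force(),env.current_ft_force(),env.current_clock(),env.current_eef_pos())
env.move_straight([px,py,120],max_speed=150); print(env.current_opening(),env.current_ft_force(),env.current_clock())
save("side","s1")
```

```text
1.6 [3.142 0.    0.237]
over 5.45 [ 0.41   0.177  2.053 -0.     0.911  1.933]
True [434.125 299.041  -6.548] [-1.27  -1.121  5.239]
48.22142799303558 63.859920501708984 [-0.448 -1.26   4.665] 7.0083 [434.71  299.105  -1.232]
48.308020884460106 [-0.028 -0.277 -4.603] 7.9667
```

View pics/s1.png

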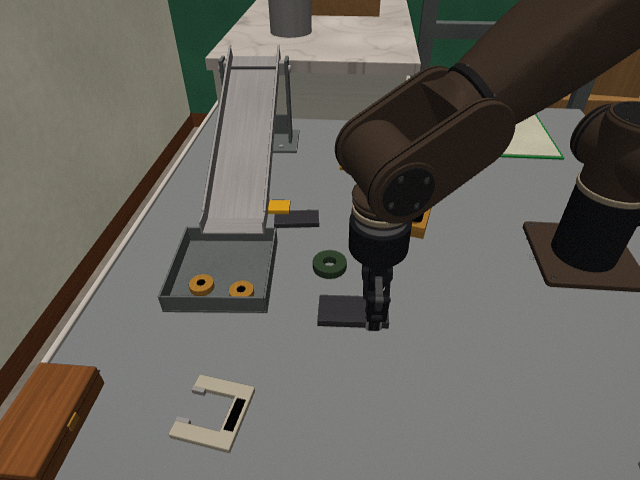

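The plate is held level, spanning about (318–389, 296–326) in the side view. Next I'll slide it in under the lug.

Run:
```python
from h import *
np.set_printoptions(precision=3,suppress=True)
x,y,a=597.8,-66.5,.112; g=-27; c,s=np.cos(a),np.sin(a)
at=lambda d,z:[x+(g+d)*c,y+(g+d)*s,z]
R=[np.pi,0,a]
env.move_pose(at(-75,70),R); print(env.current_clock())
env.move_straight(at(-75,16.5),max_speed=120)
print(env.move_straight(at(0,16.5),max_speed=60,max_force=6),env.current_ft_force())
save("side","s2")
print(env.move_straight(at(0,5),max_speed=25,max_force=5),env.current_eef_pos(),env.current_ft_force())
env.gripper_to(66); print(env.current_opening(),env.current_eef_pos(),env.current_clock())
env.move_straight(at(-20,13),max_speed=80)
env.move_straight(at(-40,110),max_speed=150)
env.move_pose([430,-290,150],[np.pi,0,0.07]); print(env.current_clock())
save("side","s3");save("top","t3")
a=cv2.imread("pics/top0.png")
A=cv2.imread("pics/t3.png")[185:260,320:400]; b=cv2.imread("pics/s3.png")[185:245,255:335]
cv2.imwrite("pics/c3.png",np.hstack([cv2.resize(A,None,fx=5,fy=5,interpolation=2)[:300],cv2.resize(b,None,fx=5,fy=5,interpolation=2)]))
```

```text
9.45
False [-0.27   0.452 -5.206]
True [571.294 -69.709  10.813] [-0.583  0.422  4.788]
66.0420880076716 [569.13  -69.019   8.578] 12.1583
14.3083
```

View pics/c3.png

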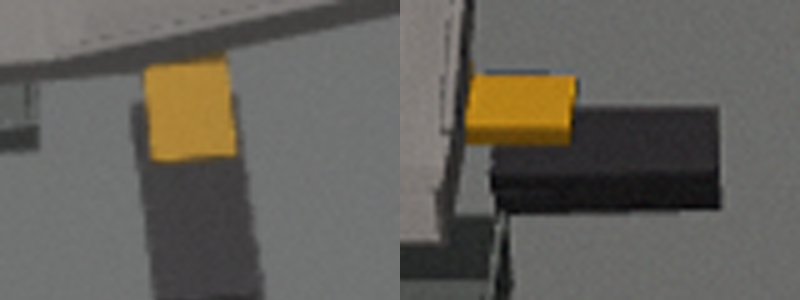

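The crop shows the upper plate lying on the lower one. In the side view the right ends line up at about (399,205), and the far end overhangs by 1–2 px at most. I'll fit its pose numerically.

Run:
```python
from h import *
np.set_printoptions(precision=3,suppress=True)
yy,xx=np.mgrid[:480,:640]; ig={}; dk={}
for c,s in (("top",(360,235)),("side",(310,218))):
    I=cv2.imread(f"pics/{c}3.png" if 0 else f"pics/{c[0]}3.png")
    hsv=cv2.cvtColor(I,cv2.COLOR_BGR2HSV); y=((hsv[...,0]>15)&(hsv[...,0]<35)&(hsv[...,1]>150)).astype(np.uint8)
    k=np.zeros_like(y); b=(slice(190,235),slice(340,375)) if c=="top" else (slice(195,220),slice(262,296)); k[b]=y[b]
    ig[c]=cv2.dilate(k,np.ones((3,3)))>0
    roi=np.zeros((480,640),bool); roi[s[1]-35:s[1]+35,s[0]-45:s[0]+45]=1
    n,l=cv2.connectedComponents(((I.max(2)<82)&roi).astype(np.uint8)); dk[c]=l==l[s[1],s[0]]; print(dk[c].sum())
ig["top"]|=yy<206; ig["side"]|=(xx<272)
# pile: lower plate known from before; fit union silhouette of low (596.5,-66.6 top / 599.5,-66.3 side) + top
for c,low in(("top",(596.4,-66.7,.127)),("side",(599.5,-66.3,.087))):
    L=draw(c,PLATE,low)
    def cost(q):
        return (np.abs(np.maximum(L,draw(c,PLATE,(q[0],q[1],q[2]/50),12))-dk[c])*~ig[c]).sum()
    q0=np.array([low[0],low[1],low[2]*50])
    for k in range(3):
        sx=np.vstack([q0]+[q0+6/(k+1)*np.eye(3)[i] for i in range(3)])
        r=minimize(cost,q0,method="Nelder-Mead",options=dict(initial_simplex=sx,xatol=.05,fatol=.01));q0=r.x
    q=r.x; print(c,q[:2]-low[:2],q[2]/50-low[2],r.fun,dk[c].sum())
```

```text
666
1225
top [1.181 1.812] -0.013876249095031254 34.92156862745098 666
side [-0.465  0.867] -0.0017659174031444957 117.01176470588234 1225
```

Run:
```python
from h import *
np.set_printoptions(precision=3,suppress=True)
a=.072; px,py=456.5-44*np.cos(a),-320-44*np.sin(a)
env.gripper_to(60)
env.move_pose([px,py,85],[np.pi,0,a])
print(env.move_straight([px,py,28],max_speed=80,max_force=6),env.current_eef_pos())
env.gripper_to(10); print(env.current_opening(),env.current_grip_force(),env.current_ft_force(),env.current_eef_pos(),env.current_clock())
env.move_straight([px,py,110],max_speed=150); print(env.current_ft_force(),env.current_opening())
L=np.array([612.5,-64.]); a=.09; u=np.array([np.cos(a),np.sin(a)])
at=lambda d,z:[*(L+u*(d-104)),z]
env.move_pose(at(-30,85),[np.pi,0,a]); env.move_straight(at(-30,56),max_speed=80)
print(env.current_eef_pos(),env.current_clock())
save("side","s4"); save("top","t4")
for c in("side","top"): print(c,[(round(r["p"],2),np.array(r["at"])) for r in finder.spot_point("wedge_tip",c)], "expected",proj(c,np.array([[*(L+u*-30),29.]])),proj(c,np.array([[*(L-30*u),36.5]])))
```

```text
False [ 412.837 -323.445   28.205]
25.41083368225566 59.496243596076965 [-0.83  -1.978  2.429] [ 413.146 -324.189   28.936] 16.3083
[-0.177  0.418 -4.867] 25.327837967300614
[478.795 -76.4    55.603] 18.5333
side [(0.94, array([421.9, 197.9])), (0.91, array([302.3, 210.7])), (0.76, array([417.5, 155.7])), (0.41, array([289.8, 210.7]))] expected [[303.187 210.391]] [[303.078 207.651]]
top [(0.97, array([413.2, 348.4])), (0.92, array([502. , 346.1]))] expected [[359.825 229.078]] [[360.089 228.251]]
```

View pics/s4.png

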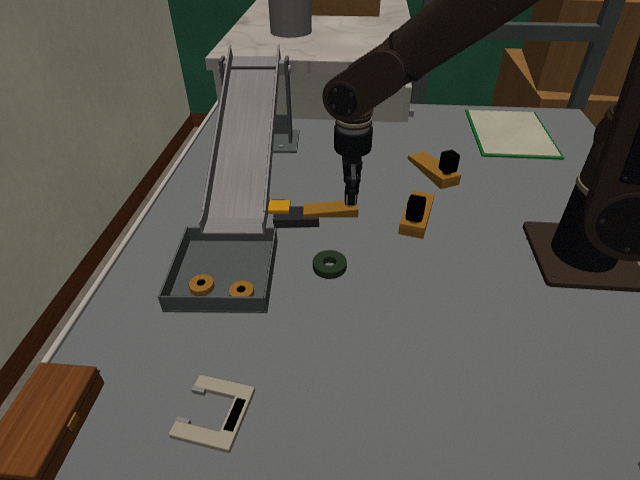

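The held wedge's tip shows at about (302,210) in the side view, within 1 px of prediction. It is level and just in front of the lug.

Run:
```python
from h import *
np.set_printoptions(precision=2,suppress=True)
L=np.array([612.5,-64.]); a=.09; u=np.array([np.cos(a),np.sin(a)])
at=lambda d,z:[*(L+u*(d-104)),z]
print(env.move_straight(at(-25,48),max_speed=25,max_force=3)); p=env.current_eef_pos(); print(p,env.current_ft_force())
z=p[2]+.6
env.move_straight(at(-25,z),max_speed=25); print(env.current_ft_force())
for d in(10,34,44,52,62):
    h=env.move_straight(at(d,z),max_speed=40,max_force=60); print(d,h,env.current_eef_pos(),env.current_ft_force(),env.current_grip_force(),env.current_clock())
    if h:break
save("side","s5"); save("top","t5")
for n in("chute_lip","wedge_tip","lug_end"): print(n,[(round(r["p"],2),np.array(r["at"])) for r in finder.spot_point(n,"side")][:3])
A=cv2.imread("pics/t5.png")[185:260,320:400]; b=cv2.imread("pics/s5.png")[185:245,225:305+20]
cv2.imwrite("pics/c5.png",np.hstack([cv2.resize(A,None,fx=4,fy=4,interpolation=2)[:240],cv2.resize(b,None,fx=4,fy=4,interpolation=2)]))
```

```text
True
[481.87 -75.95  52.09] [-1.24  0.25  3.51]
[-0.38 -1.4   1.29]
10 False [518.   -72.3   52.85] [-4.88 -1.16  4.35] 60.5482542514801 20.4083
34 False [542.12 -70.13  52.84] [-4.53 -1.29  5.92] 60.51319599151611 21.1583
44 False [548.95 -69.37  52.98] [-16.23  -2.44  14.35] 61.86934947967529 21.5583
52 False [556.04 -68.55  52.8 ] [-17.52  -1.57  15.64] 62.07748532295227 21.9083
62 False [565.99 -67.55  52.8 ] [-16.93  -1.62  14.97] 61.946221590042114 22.3083
chute_lip [(0.63, array([234.1, 222.8]))]
wedge_tip [(0.82, array([412.7, 153.9])), (0.75, array([419.2, 197. ])), (0.64, array([262.6, 214.7]))]
lug_end [(0.66, array([290. , 208.7])), (0.61, array([293.5, 213.5]))]
```

View pics/c5.png

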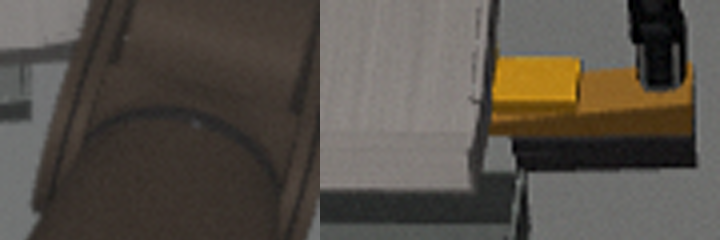

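The crop shows the wedge in under the lug, with its tip at about (267,217) in the side view. The pile's ends are still at about 274 and 319 px, so the plates have not shifted. I'll measure the lift from image motion.

Run:
```python
from h import *
np.set_printoptions(precision=2,suppress=True)
A=cv2.imread("pics/side0.png",0);B=cv2.imread("pics/side5.png" if 0 else "pics/s5.png",0); C=cv2.imread("pics/s4.png",0)
def sh(I,J,r):
    x0,x1,y0,y1=r; a=I[y0:y1,x0:x1].astype(np.float32);b=J[y0:y1,x0:x1].astype(np.float32)
    W=np.eye(2,3,dtype=np.float32); cc,W=cv2.findTransformECC(a,b,W,cv2.MOTION_TRANSLATION,(3,200,1e-5)); return W[:,2],cc
for n,r in(("mouth",(205,268,212,238)),("lug",(266,292,196,216)),("midtrough",(215,262,140,200)),("tray",(165,265,262,312)),("hinge",(215,300,45,80))):
    try: print(n,"0->5",sh(A,B,r),"0->4",sh(A,C,r))
    except Exception as e: print(n,"fail")
X=np.array([[720.,12,40],[720,12,43],[720,12,45.5],[630,-62,45],[630,-62,48]]); q=proj("side",X); print(q, q[1]-q[0],q[4]-q[3])
print(env.current_eef_pos(),env.current_ft_force(),env.current_clock())
```

```text
mouth 0->5 (array([-0.23, -0.71], dtype=float32), 0.996489490746582) 0->4 (array([0.  , 0.01], dtype=float32), 0.9998141410562019)
lug 0->5 (array([-0.09, -0.25], dtype=float32), 0.9375566860991229) 0->4 (array([-0.31,  0.07], dtype=float32), 0.9789142705552247)
midtrough 0->5 (array([-2.1 , -2.17], dtype=float32), 0.763410367152891) 0->4 (array([-0.04, -1.25], dtype=float32), 0.8837473946140147)
tray 0->5 (array([-0.,  0.], dtype=float32), 0.9995775612004913) 0->4 (array([-0.  ,  0.01], dtype=float32), 0.9996239254685395)
hinge 0->5 (array([-0.03, -0.02], dtype=float32), 0.9690001249981333) 0->4 (array([-0., -0.], dtype=float32), 0.9998554062429073)
[[233.35 225.02]
 [233.17 223.9 ]
 [233.01 222.95]
 [281.32 204.7 ]
 [281.23 203.59]] [-0.19 -1.13] [-0.09 -1.11]
[565.98 -67.54  52.81] [-17.6   -1.35  13.66] 22.5583
```

Run:
```python
from h import *
np.set_printoptions(precision=2,suppress=True)
L=np.array([612.5,-64.]); a=.09; u=np.array([np.cos(a),np.sin(a)])
at=lambda d,z:[*(L+u*(d-104)),z]
print(env.move_straight(at(68,52.9),max_speed=25,max_force=60),env.current_eef_pos(),env.current_ft_force(),env.current_grip_force(),env.current_clock())
env.sleep(.3); save("side","s6")
A=cv2.imread("pics/side0.png",0)
for f in("s4","s5","s6"):
    B=cv2.imread(f"pics/{f}.png",0)
    for r in((205,262,212,230),(208,262,214,228),(232,266,205,229)):
        x0,x1,y0,y1=r
        try:
            cc,W=cv2.findTransformECC(A[y0:y1,x0:x1].astype(np.float32),B[y0-5:y1+5,x0-5:x1+5].astype(np.float32),np.float32([[1,0,5],[0,1,5]]),cv2.MOTION_TRANSLATION,(3,300,1e-6)); print(f,r,W[:,2]-5,cc)
        except Exception: print(f,r,"fail")
P0,P6=[np.vstack([cv2.resize(cv2.imread(f"pics/{f}.png")[195:245,195:325],None,fx=5,fy=5,interpolation=2)]) for f in("side0","s6")]
cv2.imwrite("pics/c6.png",np.vstack([P0,P6]))
```

```text
False [571.52 -66.98  52.81] [-18.63  -0.68  14.68] 61.84567451477051 22.95
s4 (205, 262, 212, 230) [-0.26  1.22] 0.9836124482098262
s4 (208, 262, 214, 228) [0.31 0.25] 0.7383765351173917
s4 (232, 266, 205, 229) [-0.4  -0.05] 0.9847954512914837
s5 (205, 262, 212, 230) [-0.47  0.65] 0.9840630669641511
s5 (208, 262, 214, 228) [ 0.09 -0.43] 0.7597887143807581
s5 (232, 266, 205, 229) [-0.58 -0.78] 0.9841796782091425
s6 (205, 262, 212, 230) [-0.53  0.24] 0.9845602159898292
s6 (208, 262, 214, 228) [-0.02 -0.48] 0.7554859467944105
s6 (232, 266, 205, 229) [-0.59 -1.11] 0.9846265310684897
```

View pics/c6.png

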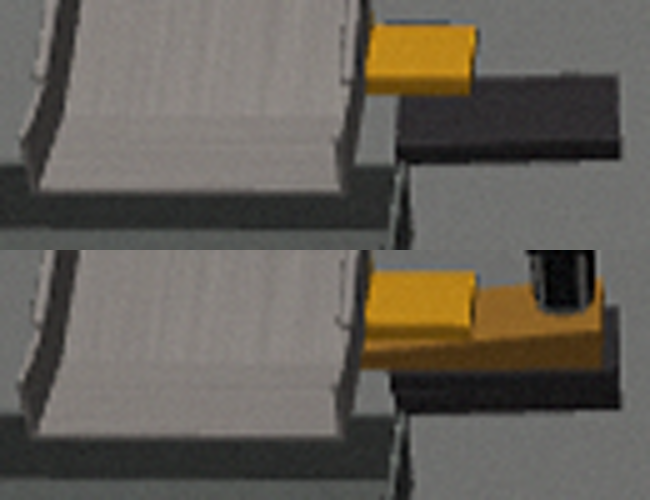

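The crop shows the mouth lip lifted about 1 px, roughly 3 mm. The wedge lies on the pile, the pile ends have not moved (about 273–319 px), and the fingers are clear of the lug.

Run:
```python
from h import *
env.sleep(.3); print(env.current_eef_pos(),env.current_ft_force(),env.current_grip_force(),env.current_clock())
print(env.finish_job())
```

```text
[571.53963848 -67.00374014  52.83754874] [-17.75086307  -1.71650473  15.13670184] 61.84808135032654 23.6
the job is handed in; nothing more can be done
None
```

The job is handed in at 23.6 s, with no verdict returned: the loose plate lies within about 2 mm of square on the lower one, the wedge is still gripped under the lug, and the mouth gap measures about 3 mm from the images.

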